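# Lock the cheese mill's lid and hold its crank wheel heavy side down

## Robot

A 6-joint arm with a two-finger parallel gripper is mounted at the origin on the work surface. World frame = base frame: x ahead of the robot, y to its left, z up, the work surface at z = 0. Lengths are in m, angles in rad, forces in N, time in s.
With the tool pointing down it reaches from about 0.35 to 0.975 m from the base axis. Payload 4.9 kg.
Tool frame: the origin (TCP) lies at the very end of the fingers, on their centre line; the grasp point (between the pads) lies 19 mm behind it; x points along the fingers, y is the direction in which the jaws open and shut, and the axes are right-handed (so a half turn about x gives the same grasp; the last joint's range is limited). The gripper opens to 85 mm and grips with 20 to 120 N. Pads are 22 mm wide; open, the fingers measure 114 mm over their backs; the gripper's body (76 mm by 85 mm) begins 54 mm behind the grasp point. The pads swing forward as they close: fully open they stand 13 mm farther back than shut.
Start: joints at [-1.348, 0.053, 1.613, -0, 1.476, -0.119], TCP at [0.209, -0.589, 0.231] pointing down, gripper open.
Joint ranges: [-3.01, 3.01], [-1.01, 2.22], [0.06, 2.58], [-1.02, 4.17], [0.09, 2.62], [-3.14, 3.14]. Speed limits (rad/s): [2.57, 2.57, 3.14, 3.14, 3.14, 3.14].

## Interface

Orientations are given as a unit quaternion [w, x, y, z].
In Python, from plant import manip gives the robot as it stands.
- The arm moves only by the tool play_rows, never from a script. Its argument "plan" is a list of rows, each a list of 5 numbers: the shift along the tool's x, y, z in mm, then the turn about the tool's x in rad, then the closure, from -1 (fully open) to 1 (shut). A call has 1 to 8 rows; each row is the pose to reach, as a shift and turn from the pose commanded when the call began, along the tool's axes at that moment; what a row does not reach only later rows make up. A row lasts 1/8 s, in which the tool goes at most 62.5 mm and 10.7 degrees, less where a joint would pass 70% of its speed; a pose out of reach is approached as far as the arm can. A call with a gripper value outside its range is refused whole. The fingers move at their own pace and stop on an object; the grip force is fixed at half the most. Time passes only in rows, so rows that repeat a pose let the fingers close. It gives the time, the measured TCP pose, the force and the opening at its end, in the units of the state.
- manip.state(): the state, without advancing time (a new reading comes with each control period).
- manip.grab_frame(name): name is "side" or "top"; returns a dict with "img" (384x512x3 uint8, red, green, blue), "range_z" (384x512 float32, m along the optical axis (not along the pixel's ray), 0 where there is no reading), "fx", "fy", "cx", "cy" (pixels), "origin" and "rotation" of the camera in the world. Camera axes: x right, y up, looking along -z (the intrinsics and any distortion apply to the point x, -y, -z); pixel columns grow to the right and rows downward; lengths in m; the calibration is good to about 2 mm. A picture is of the moment at which its call begins.
- manip.job_done(): hands the job in, once; it reports no verdict.
The state is a dict: "time": time; "joint_pos": joint angles; "joint_vel": joint speeds; "joint_efforts": joint torques, N m; "tool_pos": TCP position; "tool_rot": TCP orientation; "contact_force": force on the tool from outside, world axes, zero at the start; "ft_torque": the same for the moment, N m; "gripper_width": opening from 0.0 (shut) to 1.0 (fully open).
Only numpy, scipy, OpenCV 4.12 (cv2) and the standard library are available. Lean on these libraries where they do the work, as an engineer would, in place of code of your own. Each camera call takes 0.05 s, during which the arm holds its last target. There are 200 camera calls.

## Task

Lock the feed lid of the cheese mill: turn its lock ring clockwise by the blue lug until the lug stands fully home at the red mark. Then take the crank handle and wind the green wheel through at least one full turn in one direction to feel where its hidden counterweight sits, and bring the wheel to rest with the heavy side straight down. Finish while still gripping the handle and holding the wheel still there, so that I can fit the drum pin; leave the cheeses and the plate where they are.

Things in the scene. Friction and masses are not known exactly. Their poses are not given: they have to be found in the camera images.
- mill: hand-cranked cheese mill bolted to the table, white block 150 x 140 mm, top 205 mm above the table. Origin: centre of its underside, at table height. Its -x axis points out of the crank side (roughly towards the robot), z is up; it may be yawed up to 0.3 rad.
- lock_ring (a joint): steel ring of the feed lid, 104 mm across, flat on top of the mill, its vertical axis through the mill's origin. Value in rad, grows clockwise seen from above, 0 to 1.2; at 1.2 it meets a firm stop with the lug at the red mark on the mill's top (locked). It starts between 0 and 0.35 and stays where it is left (drag 0.12 N m).
- lug (a point): grip point of the blue lug on the lock ring: a fin 28 mm long radially, 12 mm thick tangentially, from the ring's face 238 mm above the table up to 276 mm. The point is 40 mm from the ring's axis, 259 mm above the table, mid-thickness. At ring value 0 the lug lies at 215 degrees in the mill's frame (from its +x towards its +y).
- axle (a point): centre of the front face of the green crank wheel, on its level axis (along the mill's x), 125 mm in front of the mill's origin (-x), 150 mm above the table. It is a closed smooth disc 170 mm across, 25 mm thick. Fixed unseen inside it, 55 mm off the axis, is a 0.7 kg counterweight, at an angle that differs every time, never within 0.5 rad of straight down at the start; else all is balanced.
- wheel (a joint): angle of the crank wheel in rad, no end stops, grows clockwise seen from the robot's side; starts between -0.6 and 0.6. At 0 the handle is straight above the axle, at 1.57 on the mill's -y side. It says nothing of where the heavy side is. Shaft seals drag with a steady 0.45 N m, so the wheel stays where it is left; its counterweight adds (rising) or takes (sinking) up to 0.34 to 0.42 N m.
- handle: dark wooden handle, a round sleeve 24 mm thick, 75 mm long, free to spin on its pin, parallel to the wheel's axis and 65 mm off it. Origin: grip point on its own axis, 65 mm before the wheel's face; the sleeve reaches 50 mm from it towards the wheel, 25 mm the other way. It takes about 7 N to turn, plus or minus up to 5 to 6.5 N by the weight, hardest when the heavy side is level and rising.
- cheese_wheel: bystander: small dark-rinded cheese, 120 mm across, 70 mm high; origin at the centre of its underside. Leave alone.
- plate: bystander: white plate, 150 mm across, 22 mm high; origin at the centre of its underside. Leave alone.
- cheese_block: bystander: cut block of pale cheese 70 x 54 x 45 mm; origin at the centre of its underside. Leave alone.

How it is judged:
By the outcome, as a careful person would: the job done as asked, in the order asked, and still so for the second after the job is handed in, while the arm keeps its last pose, push and grip.
It also fails if it takes over 72 s, if anything falls off the work surface, if the arm or the gripper's body presses on something with over 40 N, if the wrist force passes 120 N, or if a joint passes its speed limit or range.

## Working session

There is one attempt and no reset: what is moved stays moved. The work goes in short steps, Python scripts to look and compute and a tool call to move; the robot and the scene stay as the last step left them, time stands still between calls to the robot, and variables do not carry over. Pictures are saved under pics/ and viewed, about 8 in all and at most 12, crops included, and the job is handed in when it is done.

Besides the shell and the picture viewer there is one more tool, called in YAML: its name, and indented under it one key for each argument. play_rows: Moves the arm, as the interface text tells. Its arguments: {"type":"object","properties":{"plan":{"type":"array"}},"required":["plan"]}

```bash
ls; mkdir -p pics; cat > h.py <<'E'
import numpy as np, cv2
from plant import manip
from scipy.spatial.transform import Rotation as R
def grab(n):
    f=manip.grab_frame(n); return f
def rays(f,uv):
    uv=np.atleast_2d(uv).astype(float)
    d=np.c_[(uv[:,0]-f["cx"])/f["fx"],-(uv[:,1]-f["cy"])/f["fy"],-np.ones(len(uv))]
    return np.array(f["origin"]),d@np.array(f["rotation"]).T if np.shape(f["rotation"])==(3,3) else R.from_quat(np.roll(f["rotation"],-1)).apply(d)
def onplane(f,uv,z):
    o,d=rays(f,uv); return o+d*((z-o[2])/d[:,2])[:,None]
def cloud(f,mask):
    v,u=np.nonzero(mask&(f["range_z"]>0)); o,d=rays(f,np.c_[u,v]); return o+d*f["range_z"][v,u][:,None],np.c_[u,v]
def rot():
    q=manip.state()["tool_rot"]; return R.from_quat(np.roll(q,-1))
def save(f,name): cv2.imwrite("pics/"+name,cv2.cvtColor(f["img"],cv2.COLOR_RGB2BGR))
E
python3 - <<'E'
from h import *
for n in("side","top"):
    f=grab(n); save(f,n+"0.png"); print(n,f.keys(),f["fx"],f["cx"],f["cy"],f["origin"],f["rotation"])
print(manip.state())
E
```

```text
pics
side dict_keys(['img', 'range_z', 'fx', 'fy', 'cx', 'cy', 'origin', 'rotation']) 358.01073416348663 255.6242219820666 189.36145929589946 [0.36893135 0.54651645 0.82027818] [-0.17917108 -0.06001341  0.35489661  0.91561155]
top dict_keys(['img', 'range_z', 'fx', 'fy', 'cx', 'cy', 'origin', 'rotation']) 449.153447277614 255.31536764260684 196.23238933517257 [ 0.36266281 -0.00520911  1.42536286] [-0.69597817 -0.0573048   0.05985781  0.71326544]
{'time': 0.1, 'joint_pos': array([-1.34801779e+00,  5.32973975e-02,  1.61415359e+00, -3.67615272e-05,
        1.47598329e+00, -1.18972096e-01]), 'joint_vel': array([ 0.00196295, -0.00289316, -0.00381664,  0.00169873,  0.00072836,
        0.00196843]), 'joint_efforts': array([ 7.79358579e-04, -3.94903886e+01, -3.71362281e+01, -4.08842948e-05,
        3.93731039e-03,  2.49315440e-05]), 'tool_pos': array([ 0.20934342, -0.58830457,  0.23018374]), 'tool_rot': array([-0.11959157, -0.69676148, -0.1208907 ,  0.69685488]), 'contact_force': array([ 0.79792759, -0.15084868, -0.61076152]), 'ft_torque': array([0.00312983, 0.01546623, 0.00562973]), 'gripper_width': 1.0054824909866784}
```

View pics/side0.png

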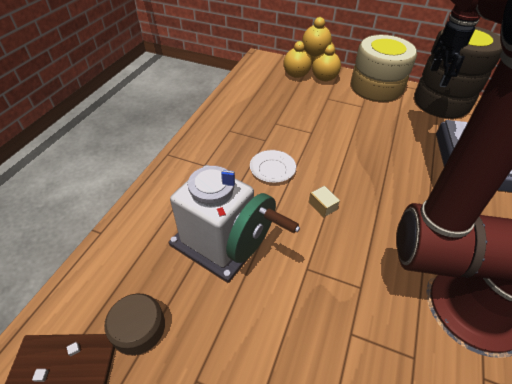

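View pics/top0.png

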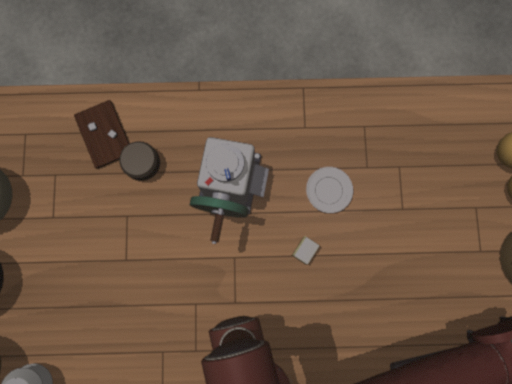

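The side view shows the mill at about (212,225), blue lug (228,178), red mark (221,212), green wheel (250,230) and handle (283,220). In the top view the mill is at (228,165), lug (228,174), red mark (209,182) and handle (217,228). Next I'll measure these.

```bash
cat >> h.py <<'E'
def masks(f):
    i=f["img"].astype(int); r,g,b=i[...,0],i[...,1],i[...,2]
    return dict(blue=(b>r+40)&(b>g+40),red=(r>150)&(g<70)&(b<90),green=(g>r+20)&(g>b+8))
E
python3 - <<'E'
from h import *
for n in("side","top"):
    f=grab(n); m=masks(f); print(n)
    roi=np.zeros(f["range_z"].shape,bool)
    if n=="top": roi[100:260,180:290]=1
    else: roi[150:300,150:310]=1
    for k in m:
        P,uv=cloud(f,m[k]&roi)
        print(k,len(P),P.mean(0).round(4),P.min(0).round(3),P.max(0).round(3),uv.mean(0))
        if k=="blue":
            Q=P[P[:,2]>.27]; print(" top of lug",len(Q),Q.mean(0))
        if k=="red": print(" plane",onplane(f,[uv.mean(0)],.206))
        if k=="green":
            c=np.median(P,0);u,s,vt=np.linalg.svd(P-c,full_matrices=False);print(" normal",vt[2],s)
    P,uv=cloud(f,roi)
    for lo,hi,l in((.198,.212,"milltop"),(.232,.244,"ring")):
        Q=P[(P[:,2]>lo)&(P[:,2]<hi)&(P[:,0]>.35)]
        rc=cv2.minAreaRect(Q[:,:2].astype(np.float32)); print(l,len(Q),rc,cv2.minEnclosingCircle(Q[:,:2].astype(np.float32)))
    i=f["img"].astype(int); dk=(i.sum(2)<200)&(i[...,0]>i[...,1]+15)&roi
    P,uv=cloud(f,dk); s=P[:,2]>.14; P=P[s];uv=uv[s]
    print("handle",len(P),P.mean(0),P.min(0),P.max(0)); c=P.mean(0); vt=np.linalg.svd(P-c)[2]; print(vt[0], ((P-c)@vt[0]).min(),((P-c)@vt[0]).max())
E
```

```text
side
blue 121 [0.6162 0.0659 0.2638] [0.604 0.058 0.244] [0.631 0.07  0.278] [227.3553719  177.44628099]
 top of lug 45 [0.61694508 0.06499739 0.27447986]
red 33 [0.6113 0.1161 0.2072] [0.603 0.107 0.206] [0.62  0.126 0.209] [220.78787879 211.36363636]
 plane [[0.61178092 0.11526548 0.206     ]]
green 669 [0.5531 0.1245 0.2168] [0.525 0.04  0.164] [0.581 0.178 0.238] [243.67264574 219.82660688]
 normal [ 0.98140082 -0.18512546  0.05080347] [1.02303809 0.37217948 0.18124983]
milltop 1674 ((0.5854860544204712, 0.08546198904514313), (0.1402636468410492, 0.29246068000793457), 77.32708740234375) ((0.5904616713523865, 0.08307246118783951), 0.15277953445911407)
ring 1327 ((0.6201360821723938, 0.07222894579172134), (0.1030891016125679, 0.17627356946468353), 86.40091705322266) ((0.620410144329071, 0.0759701356291771), 0.08861704170703888)
handle 332 [0.47885585 0.09998493 0.22264922] [0.4431124  0.08226726 0.21195101] [0.51656387 0.11373362 0.22883144]
[-0.97548854  0.21913214 -0.02008   ] -0.038439321047701286 0.03578288664051136
top<stdin>:9: RuntimeWarning: Mean of empty slice.
  ret = um.true_divide(
Traceback (most recent call last):
ValueError: zero-size array to reduction operation minimum which has no identity
```

```bash
python3 - <<'E'
from h import *
f=grab("side"); roi=np.zeros(f["range_z"].shape,bool); roi[150:280,160:262]=1
i=f["img"].astype(int); w=roi&(i.max(2)-i.min(2)<40)&(i.min(2)>90)
P,uv=cloud(f,w); print(np.histogram(P[:,2],bins=np.arange(.02,.26,.01)))
def fit(Q):
    A=np.c_[2*Q,np.ones(len(Q))]; s=np.linalg.lstsq(A,(Q**2).sum(1),rcond=None)[0]; return s[:2],np.sqrt(s[2]+s[:2]@s[:2])
for lo,hi,l in((.2,.21,"milltop"),(.234,.243,"ring")):
    k=(P[:,2]>lo)&(P[:,2]<hi); Q=P[k][:,:2].astype(np.float32)
    mk=np.zeros(roi.shape,np.uint8); mk[uv[k][:,1],uv[k][:,0]]=255; mk=cv2.morphologyEx(mk,cv2.MORPH_OPEN,np.ones((3,3)))
    c=max(cv2.findContours(mk,cv2.RETR_EXTERNAL,cv2.CHAIN_APPROX_NONE)[0],key=cv2.contourArea)[:,0]
    X=onplane(f,c,.205 if l=="milltop" else .238)[:,:2].astype(np.float32)
    print(l,len(Q),cv2.minAreaRect(X),cv2.minEnclosingCircle(X),fit(X),np.median(P[k][:,2]))
ft=grab("top"); m=masks(ft); print({k:v[100:260,180:290].sum() for k,v in m.items()}, ft["range_z"][170:180,225:232])
for k,z in(("blue",.276),("red",.206)):
    mm=m[k].copy(); mm[:100]=0;mm[260:]=0;mm[:,:180]=0;mm[:,290:]=0
    v,u=np.nonzero(mm); print(k,u.mean(),v.mean(),onplane(ft,[[u.mean(),v.mean()]],z))
P,uv=cloud(ft,np.ones(roi.shape,bool)); s=(uv[:,0]>180)&(uv[:,0]<275)&(uv[:,1]>130)&(uv[:,1]<250)
it=ft["img"][uv[:,1],uv[:,0]].astype(int); wh=(it.max(1)-it.min(1)<40)&(it.min(1)>90)
print(len(P),s.sum())
for lo,hi in((.2,.21),(.234,.243)):
    Q=P[s&wh&(P[:,2]>lo)&(P[:,2]<hi)][:,:2].astype(np.float32)
    if len(Q)>4: print(len(Q),cv2.minAreaRect(Q),cv2.minEnclosingCircle(Q))
E
```

```text
(array([ 110,   24,   72,   79,   82,   85,   90,   91,  102,   98,   98,
        104,  103,  126,  147,  126,  123,  274, 1256,   29,   10,  552,
        541]), array([0.02, 0.03, 0.04, 0.05, 0.06, 0.07, 0.08, 0.09, 0.1 , 0.11, 0.12,
       0.13, 0.14, 0.15, 0.16, 0.17, 0.18, 0.19, 0.2 , 0.21, 0.22, 0.23,
       0.24, 0.25]))
milltop 1256 ((0.654666543006897, 0.07300914824008942), (0.13428635895252228, 0.14341916143894196), 77.95620727539062) ((0.6530795097351074, 0.07254672050476074), 0.09191711992025375) (array([0.65275176, 0.07427849]), np.float64(0.06789904619811257)) 0.2047041343694581
ring 1049 ((0.6610593199729919, 0.07485298812389374), (0.0900915265083313, 0.10323907434940338), 47.05481719970703) ((0.657259464263916, 0.0710197389125824), 0.05269122123718262) (array([0.66176314, 0.0740443 ]), np.float64(0.04580607477973358)) 0.23986053974846555
{'blue': np.int64(0), 'red': np.int64(0), 'green': np.int64(265)} [[1.177653  1.174877  1.1757127 1.1779284 1.2106397 1.2125391 1.2148337]
 [1.176259  1.1726385 1.174676  1.1760908 1.186908  1.2099972 1.2103504]
 [1.1765149 1.1763554 1
[... 363 characters left out ...]
 1.1742085 1.1698625 1.1731448 1.1745477 1.2113029]
 [1.2114321 1.1777688 1.1765137 1.1722677 1.172501  1.1807644 1.2094587]
 [1.2135721 1.2097441 1.1833175 1.1825672 1.1816181 1.1931707 1.2083324]]
blue nan nan [[nan nan nan]]
red nan nan [[nan nan nan]]
195808 11151
1105 ((0.6566154956817627, 0.0694250538945198), (0.13505026698112488, 0.1438927799463272), 77.59310913085938) ((0.6573519110679626, 0.069301538169384), 0.09364330023527145)
904 ((0.6583083271980286, 0.0694156140089035), (0.10101498663425446, 0.10093178600072861), 89.77620697021484) ((0.6572041511535645, 0.0687229260802269), 0.05208197236061096)<stdin>:16: RuntimeWarning: Mean of empty slice.
  ret = ret.dtype.type(ret / rcount)
```

```bash
cat >> h.py <<'E'
A=np.array([.657,.070]); YAW=-.215
def toolrow(p,dyaw=None):
    "shift (mm, tool axes) from the measured pose to world TCP p"
    s=manip.state(); return rot().inv().apply(np.array(p)-s["tool_pos"])*1000
def jaw():
    y=rot().as_matrix()[:,1]; return np.degrees(np.arctan2(y[1],y[0]))
E
python3 - <<'E'
from h import *
print(rot().as_matrix().round(3),jaw())
from math import *
for z in(.36,.243):
    a=2.5525+1.2-.27-.0; a=radians(215)-.27+YAW; p=A+.04*np.array([cos(a),sin(a)]); print(degrees(a),p,toolrow([*p,z]).round(1))
print(toolrow([.21,-.588,.36]).round(1))
E
```

```text
[[-0.     0.335 -0.942]
 [ 0.001 -0.942 -0.335]
 [-1.    -0.001 -0.   ]] -70.4170095187331
187.2115469361551 [0.61731642 0.06497867] [-128.7 -479.2 -603.4]
187.2115469361551 [0.61731642 0.06497867] [ -11.7 -479.1 -603.4]
[-129.1   -0.5   -0.8]
```

play_rows:
  plan:
    - [-60,0,0,0,-0.2]
    - [-120,0,0,0,-0.2]
    - [-129,-36,-45,0.1,-0.2]
    - [-129,-72,-90,0.2,-0.2]
    - [-129,-108,-136,0.216,-0.2]
    - [-129,-144,-181,0.216,-0.2]
    - [-129,-180,-226,0.216,-0.2]
    - [-129,-216,-271,0.216,-0.2]

```text
time: 1.3
tool_pos: [0.393, -0.2928, 0.3604]
tool_rot: [0.045, 0.706, 0.044, -0.706]
contact_force: [0.3, 0.2, -0.1]
gripper_width: 0.598
```

```bash
python3 - <<'E'
from h import *
s=manip.state();print(s["time"],s["tool_pos"],jaw(),s["gripper_width"],s["joint_pos"],s["contact_force"])
print(toolrow([.6173,.065,.36]).round(1))
E
```

```text
1.3 [ 0.39304961 -0.29277087  0.36040597] -82.80784592567285 0.5983154558207237 [-7.92256676e-01 -3.17423244e-01  1.73774865e+00  1.16177297e-04
  1.72060860e+00  6.53030148e-01] [ 0.34031902  0.19291653 -0.08189979]
[   0.4 -326.9 -267.3]
```

play_rows:
  plan:
    - [0,-45,-37,0,-0.2]
    - [0,-92,-75,0,-0.2]
    - [0,-139,-114,0,-0.2]
    - [0,-186,-153,0,-0.2]
    - [0,-233,-191,0,-0.2]
    - [0,-280,-229,0,-0.2]
    - [0,-318,-260,0,-0.2]
    - [0,-318,-260,0,-0.2]

```text
time: 2.3
tool_pos: [0.6112, 0.0564, 0.3593]
tool_rot: [-0.046, -0.705, -0.046, 0.706]
contact_force: [-0.1, -0.3, -0.1]
gripper_width: 0.6
```

```bash
python3 - <<'E'
from h import *
s=manip.state();print(s["time"],s["tool_pos"],jaw(),s["gripper_width"],s["joint_pos"],s["contact_force"])
print(toolrow([.6173,.065,.243]).round(1))
f=grab("side"); cv2.imwrite("pics/s1.png",cv2.resize(f["img"][80:300,130:350,::-1],(660,660))[:600])
E
```

```text
2.3 [0.61119565 0.05640238 0.35927276] -82.54552568157835 0.6000184698537951 [-2.93422183e-02 -1.67216814e-02  1.47330280e+00  3.93905538e-04
  1.68653295e+00  1.41139373e+00] [-0.1177194  -0.29901471 -0.07959714]
[116.3  -7.7  -7.3]
```

View pics/s1.png

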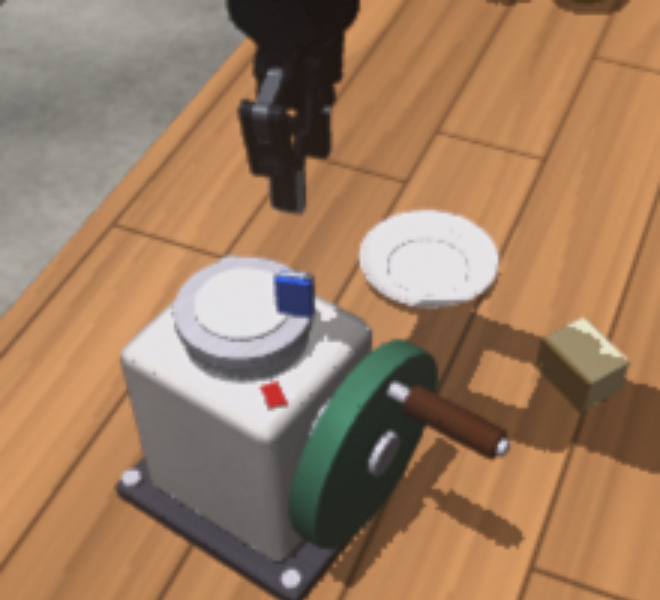

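The picture shows the open gripper at about (285,190) over the lug (295,295), with the red mark at (273,395) and the handle at (450,420) clear. Next I'll descend.

play_rows:
  plan:
    - [20,-8,-7,0,-0.2]
    - [60,-8,-7,0,-0.2]
    - [95,-8,-7,0,-0.2]
    - [116,-8,-7,0,-0.2]
    - [116,-8,-7,0,-0.2]
    - [116,-8,-7,0,-0.2]

```text
time: 3.1
tool_pos: [0.6171, 0.0622, 0.246]
tool_rot: [0.044, 0.707, 0.044, -0.705]
contact_force: [1.0, 0.1, 0.7]
gripper_width: 0.602
```

```bash
python3 - <<'E'
from h import *
s=manip.state();print(s["time"],s["tool_pos"],jaw(),s["gripper_width"],s["contact_force"])
print(toolrow([.6173,.065,.243]).round(1))
E
```

```text
3.1 [0.61713591 0.06216841 0.24597325] -82.81808504796659 0.6016203436255237 [0.98981997 0.13554834 0.69276731]
[ 3.  -2.8 -0.5]
```

play_rows:
  plan:
    - [3,-3,0,0,-0.2]
    - [3,-3,0,0,1]
    - [3,-3,0,0,1]
    - [3,-3,0,0,1]
    - [3,-3,0,0,1]
    - [3,-3,0,0,1]
    - [3,-3,0,0,1]

```text
time: 3.98
tool_pos: [0.6161, 0.0642, 0.2421]
tool_rot: [0.045, 0.706, 0.043, -0.706]
contact_force: [-2.3, -3.7, 2.9]
gripper_width: 0.13
```

```bash
python3 - <<'E'
from h import *
from math import *
s=manip.state();print(s["time"],s["tool_pos"],jaw(),s["gripper_width"],s["contact_force"],s["ft_torque"])
p=s["tool_pos"]; v=p[:2]-A; a0=atan2(v[1],v[0])%(2*pi); print("ang",degrees(a0),hypot(*v))
a1=radians(215)-1.2+YAW; print("to go",a0-a1)
M=rot()
for k in range(1,9):
    d=min(k*.12,a0-a1+.04); a=a0-d; q=A+hypot(*v)*np.array([cos(a),sin(a)])
    print(round(d,3),M.inv().apply([*(q-p[:2]),0]).__mul__(1000).round(1))
E
```

```text
3.975 [0.61607936 0.06419739 0.24210422] -82.86922234365171 0.12958417101190345 [-2.277075   -3.72459346  2.91448865] [-0.6949686   0.26995618 -0.27899071]
ang 188.0708246521126 0.04133000012564849
to go 0.9449972253324757
0.12 [-0.  -5.  -0.2]
0.24 [-0.  -9.8 -1. ]
0.36 [ -0.  -14.6  -2.4]
0.48 [ -0.  -19.2  -4.4]
0.6 [ -0.1 -23.5  -6.8]
0.72 [ -0.1 -27.4  -9.8]
0.84 [ -0.1 -31.  -13.2]
0.96 [ -0.1 -34.1 -17.1]
```

play_rows:
  plan:
    - [0,-5,0,0.12,1]
    - [0,-10,-1,0.24,1]
    - [0,-15,-2.4,0.36,1]
    - [0,-19,-4.4,0.48,1]
    - [0,-23.5,-7,0.6,1]
    - [0,-27.5,-10,0.72,1]
    - [0,-31,-13,0.84,1]
    - [0,-34,-17,0.95,1]

```text
time: 4.97
tool_pos: [0.6289, 0.0998, 0.2421]
tool_rot: [-0.283, 0.648, -0.285, -0.647]
contact_force: [-7.8, -11.8, 6.5]
gripper_width: 0.127
```

```bash
cat > chk.py <<'E'
from h import *
from math import *
s=manip.state();print(s["time"],s["tool_pos"],jaw(),s["gripper_width"],s["contact_force"],s["ft_torque"])
v=s["tool_pos"][:2]-A; a0=atan2(v[1],v[0])%(2*pi); print("ring",radians(215)+YAW-a0,hypot(*v))
E
python3 chk.py
```

```text
4.975 [0.62888648 0.09977648 0.2420973 ] -137.39244914297436 0.1272906227000285 [ -7.77730744 -11.82799499   6.50518733] [-1.66584237  1.26699245  1.33333112]
ring 1.209981737643695 0.04095129968827444
```

play_rows:
  plan:
    - [0,-2,0,0.04,1]
    - [0,-4,-0.3,0.08,1]
    - [0,-4,-0.3,0.08,1]
    - [0,-4,-0.3,0.08,1]

```text
time: 5.48
tool_pos: [0.6294, 0.0992, 0.2422]
tool_rot: [0.304, -0.636, 0.312, 0.637]
contact_force: [-14.9, -16.6, 8.4]
gripper_width: 0.131
```

```bash
python3 chk.py
```

```text
5.475 [0.62940227 0.09924121 0.24223334] -141.63501050595272 0.1309521993880849 [-14.85941609 -16.63347196   8.36818933] [-2.31226593  1.69928774  1.79394209]
ring 1.2101699917060218 0.040207997250763364
```

The ring reads 1.21 and didn't move under extra push, so it is at the stop. Next I'll release and lift.

play_rows:
  plan:
    - [0,-4,0,0,0.2]
    - [0,-4,0,0,0]
    - [0,-4,0,0,-0.2]
    - [0,-4,0,0,-0.2]
    - [-40,-4,0,0,-0.2]
    - [-80,-4,0,0,-0.2]
    - [-120,-4,0,0,-0.2]
    - [-120,-4,0,0,-0.2]

```text
time: 6.48
tool_pos: [0.6364, 0.1066, 0.3668]
tool_rot: [-0.31, 0.639, -0.307, -0.633]
contact_force: [-0.6, -0.1, 1.2]
gripper_width: 0.599
```

```bash
python3 chk.py; python3 - <<'E'
from h import *
f=grab("top")
print(toolrow([.4684,.0968,.36]).round(1),toolrow([.4684,.0968,.1945]).round(1),radians:=np.radians(jaw()+102.3))
f=grab("side"); m=masks(f)["blue"]; m[:150]=0;m[240:]=0;m[:,:160]=0;m[:,260:]=0
P,uv=cloud(f,m);Q=P[P[:,2]>.272];v=Q.mean(0)[:2]-A;print(len(Q),Q.mean(0),np.degrees(np.arctan2(v[1],v[0])))
cv2.imwrite("pics/s2.png",cv2.resize(f["img"][120:300,150:350,::-1],(660,594)))
E
```

```text
6.475 [0.6363591  0.10661833 0.36675292] -141.78168352908605 0.5994693029112705 [-0.60221478 -0.09436346  1.16339209] [0.04959174 0.01145797 0.02069568]
ring 1.4533786559625903 0.0420350960366187
[  3.  137.4  95.8] [168.5 138.   96.2] -0.6891793020194935
42 [0.62768572 0.10077587 0.27553334] 133.6066522253538
```

View pics/s2.png

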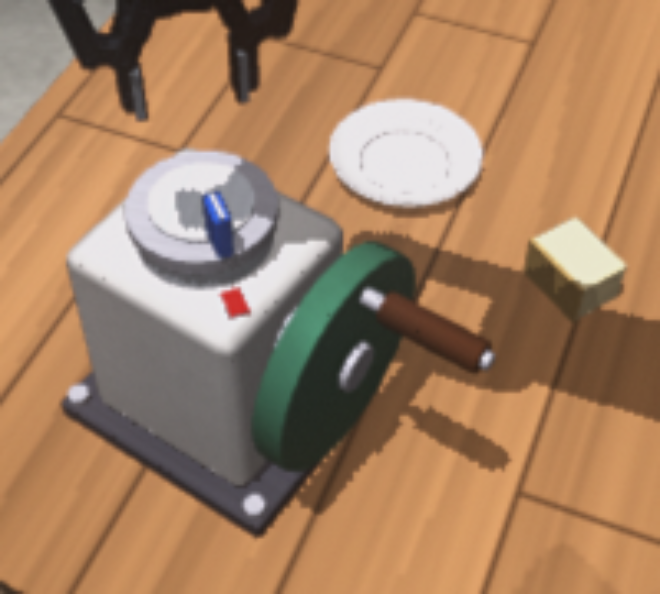

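The blue lug at (218,222) points straight at the red mark at (235,302). Its angle measures 133.6°, against 133.9° expected when locked. Next I'll move over the handle.

play_rows:
  plan:
    - [3,34,24,-0.15,-0.2]
    - [3,69,48,-0.3,-0.2]
    - [3,104,72,-0.45,-0.2]
    - [3,137,96,-0.6,-0.2]
    - [3,137,96,-0.69,-0.2]
    - [3,137,96,-0.69,-0.2]
    - [3,137,96,-0.69,-0.2]

```text
time: 7.45
tool_pos: [0.4678, 0.097, 0.357]
tool_rot: [0.076, -0.702, 0.076, 0.704]
contact_force: [0.3, 0.3, 0.3]
gripper_width: 0.603
```

```bash
python3 - <<'E'
from h import *
s=manip.state();print(s["time"],s["tool_pos"],jaw(),s["contact_force"])
print(toolrow([.4684,.0968,.1945]).round(1))
F=[]
for k in range(6):
    f=grab("side" if k else "top"); F.append(manip.state()["contact_force"])
    if k==0: ft=f
print("tare",np.mean(F,0),np.std(F,0))
i=f["img"].astype(int); roi=np.zeros(f["range_z"].shape,bool); roi[150:300,255:310]=1
P,uv=cloud(f,(i.sum(2)<230)&(i[...,0]>i[...,1]+15)&roi); P=P[P[:,2]>.19]
from math import *
c,sn=cos(YAW),sin(YAW); d=P-[*A,0]; m=np.c_[d[:,0]*c+d[:,1]*sn,-d[:,0]*sn+d[:,1]*c,d[:,2]]
cam=f["origin"]-[*A,0]; mc=np.array([cam[0]*c+cam[1]*sn,-cam[0]*sn+cam[1]*c,cam[2]])
from scipy.optimize import least_squares
s=least_squares(lambda q:np.hypot(m[:,1]-q[0]-q[1]*(m[:,0]+.19),m[:,2]-q[2])-.012,[-.014,0,.21],loss="soft_l1",f_scale=.002)
print(len(m),m.min(0),m.max(0),s.x,np.sqrt(np.mean(s.fun**2)))
E
```

```text
7.45 [0.46778018 0.0969844  0.35701436] -102.34619973820527 [0.31184015 0.31688399 0.33064149]
[162.5  -0.   -1. ]
tare [ 0.02458883  0.26108312 -0.17729961] [0.45094411 0.45335949 0.19280579]
375 [-0.21582024 -0.04521403  0.20968047] [-0.14055517  0.02426135  0.44178638] [-0.01447243  0.0091928   0.21444146] 0.045765204336681464
```

play_rows:
  plan:
    - [50,0,-1,0,-0.2]
    - [100,0,-1,0,-0.2]
    - [140,0,-1,0,-0.2]
    - [162,0,-1,0,-0.2]
    - [162,0,-1,0,-0.2]
    - [162,0,-1,0,1]
    - [162,0,-1,0,1]
    - [162,0,-1,0,1]

```text
time: 8.75
tool_pos: [0.4699, 0.0968, 0.1984]
tool_rot: [-0.076, 0.704, -0.075, -0.702]
contact_force: [-0.4, -1.1, 4.5]
gripper_width: 0.259
```

play_rows:
  plan:
    - [0,0,0,0,1]
    - [0,0,0,0,1]
    - [0,0,0,0,1]

```text
time: 9.12
tool_pos: [0.4699, 0.0968, 0.1984]
tool_rot: [-0.076, 0.704, -0.075, -0.702]
contact_force: [-2.0, 0.9, 6.1]
gripper_width: 0.254
```

```bash
cat > w.py <<'E'
from h import *
from math import *
import json,os
s=manip.state(); c,sn=cos(YAW),sin(YAW)
d=s["tool_pos"]-[*A,0]; y=-d[0]*sn+d[1]*c; z=d[2]+.019-.150; x=d[0]*c+d[1]*sn
th=atan2(-y,z); F=s["contact_force"]; Fy=-F[0]*sn+F[1]*c
# clockwise tangent (th grows): d(-y)=cos, dz=-sin
Ft=Fy*(-cos(th))+F[2]*(-sin(th)); Fr=-Fy*sin(th)+F[2]*cos(th)
print("t",s["time"],"x",round(x,4),"y",round(y,4),"z",round(z,4),"th",round(th,3),"r",round(hypot(y,z),4),"Ft",round(Ft,2),"Fr",round(Fr,2),"g",round(s["gripper_width"],3),"jaw",round(jaw(),1))
open("log.txt","a").write(json.dumps([s["time"],th,hypot(y,z),Ft,Fr,y,z])+"\n")
E
python3 w.py; python3 -c "
from h import *;s=manip.state();print(s['tool_pos'],s['contact_force'],s['ft_torque'])"
```

```text
t 9.125 x -0.1885 y -0.0137 z 0.0674 th 0.201 r 0.0688 Ft -1.67 Fr 5.86 g 0.254 jaw -102.3
[0.46994231 0.09682407 0.19840819] [-2.04340441  0.92486053  6.07707163] [0.02770574 0.10936405 0.08650311]
```

```bash
cat > rows.py <<'E'
import sys
from math import *
a,step,n=map(float,sys.argv[1:4])
while n>0:
    print(round(a,2),[[round(-65*(cos(a+k*step)-cos(a)),1),round(65*(sin(a+k*step)-sin(a)),1),0,0,1] for k in(1,2,3,4)]); a+=4*step; n-=1
E
python3 rows.py .21 .1 18
```

```text
0.21 [[1.7, 6.3, 0, 0, 1], [4.0, 12.4, 0, 0, 1], [6.8, 18.2, 0, 0, 1], [10.3, 23.7, 0, 0, 1]]
0.61 [[4.0, 5.1, 0, 0, 1], [8.5, 9.8, 0, 0, 1], [13.4, 14.1, 0, 0, 1], [18.7, 17.8, 0, 0, 1]]
1.01 [[5.7, 3.2, 0, 0, 1], [11.6, 5.8, 0, 0, 1], [17.8, 7.8, 0, 0, 1], [24.2, 9.1, 0, 0, 1]]
1.41 [[6.5, 0.7, 0, 0, 1], [13.0, 0.8, 0, 0, 1], [19.4, 0.2, 0, 0, 1], [25.8, -1.0, 0, 0, 1]]
1.81 [[6.2, -1.9, 0, 0, 1], [12.2, -4.3, 0, 0, 1], [18.0, -7.4, 0, 0, 1], [23.4, -11.0, 0, 0, 1]]
2.21 [[5.0, -4.1, 0, 0, 1], [9.6, -8.7, 0, 0, 1], [13.7, -13.8, 0, 0, 1], [17.3, -19.2, 0, 0, 1]]
2.61 [[3.0, -5.8, 0, 0, 1], [5.4, -11.8, 0, 0, 1], [7.2, -18.0, 0, 0, 1], [8.4, -24.4, 0, 0, 1]]
3.01 [[0.5, -6.5, 0, 0, 1], [0.4, -13.0, 0, 0, 1], [-0.4, -19.4, 0, 0, 1], [-1.8, -25.8, 0, 0, 1]]
3.41 [[-2.0, -6.2, 0, 0, 1], [-4.7, -12.1, 0, 0, 1], [-7.9, -17.8, 0, 0, 1], [-11.7, -23.0, 0, 0, 1]]
3.81 [[-4.3, -4.9, 0, 0, 1], [-9.0, -9.3, 0, 0, 1], [-14.2, -13.3, 0, 0, 1], [-19.7, -16.7, 0, 0, 1]]
4.21 [[-5.8, -2.8, 0, 0, 1], [-11.9, -5.1, 0, 0, 1], [-18.2, -6.7, 0, 0, 1], [-24.7, -7.7, 0, 0, 1]]
4.61 [[-6.5, -0.3, 0, 0, 1], [-13.0, -0.0, 0, 0, 1], [-19.4, 0.9, 0, 0, 1], [-25.7, 2.5, 0, 0, 1]]
5.01 [[-6.1, 2.2, 0, 0, 1], [-12.0, 5.0, 0, 0, 1], [-17.5, 8.4, 0, 0, 1], [-22.7, 12.3, 0, 0, 1]]
5.41 [[-4.8, 4.4, 0, 0, 1], [-9.1, 9.3, 0, 0, 1], [-12.9, 14.6, 0, 0, 1], [-16.1, 20.2, 0, 0, 1]]
5.81 [[-2.7, 5.9, 0, 0, 1], [-4.7, 12.1, 0, 0, 1], [-6.2, 18.4, 0, 0, 1], [-7.0, 24.9, 0, 0, 1]]
6.21 [[-0.2, 6.5, 0, 0, 1], [0.3, 13.0, 0, 0, 1], [1.5, 19.4, 0, 0, 1], [3.3, 25.6, 0, 0, 1]]
6.61 [[2.4, 6.0, 0, 0, 1], [5.4, 11.8, 0, 0, 1], [8.9, 17.3, 0, 0, 1], [13.0, 22.3, 0, 0, 1]]
7.01 [[4.6, 4.6, 0, 0, 1], [9.5, 8.8, 0, 0, 1], [14.9, 12.4, 0, 0, 1], [20.7, 15.5, 0, 0, 1]]
```

play_rows:
  plan:
    - [-1,6,0,0,1]
    - [1,12.5,0,0,1]
    - [4,18,0,0,1]
    - [7,23.5,0,0,1]

```text
time: 9.62
tool_pos: [0.465, 0.0741, 0.189]
tool_rot: [-0.076, 0.704, -0.075, -0.702]
contact_force: [6.6, 4.3, -4.5]
gripper_width: 0.261
```

```bash
python3 w.py
```

```text
t 9.625 x -0.1885 y -0.0369 z 0.058 th 0.567 r 0.0688 Ft -2.35 Fr -6.83 g 0.261 jaw -102.3
```

play_rows:
  plan:
    - [4,5,0,0,1]
    - [8.5,10,0,0,1]
    - [13.5,14,0,0,1]
    - [18.5,18,0,0,1]

```text
time: 10.12
tool_pos: [0.4612, 0.0566, 0.1714]
tool_rot: [-0.076, 0.704, -0.075, -0.702]
contact_force: [5.0, 4.7, 0.9]
gripper_width: 0.262
```

```bash
python3 w.py
```

```text
t 10.125 x -0.1884 y -0.0548 z 0.0404 th 0.936 r 0.0681 Ft -4.12 Fr -4.05 g 0.262 jaw -102.3
```

play_rows:
  plan:
    - [5.5,3,0,0,1]
    - [11.5,6,0,0,1]
    - [18,8,0,0,1]
    - [24,9,0,0,1]

```text
time: 10.62
tool_pos: [0.4591, 0.0468, 0.1476]
tool_rot: [-0.075, 0.704, -0.076, -0.702]
contact_force: [4.4, -0.1, 5.2]
gripper_width: 0.257
```

```bash
python3 w.py
```

```text
t 10.625 x -0.1884 y -0.0649 z 0.0166 th 1.321 r 0.067 Ft -5.24 Fr 0.47 g 0.257 jaw -102.3
```

play_rows:
  plan:
    - [6.5,0.5,0,0,1]
    - [13,1,0,0,1]
    - [19.5,0,0,0,1]
    - [26,-1,0,0,1]

```text
time: 11.12
tool_pos: [0.4591, 0.0469, 0.1217]
tool_rot: [-0.074, 0.704, -0.077, -0.702]
contact_force: [2.4, -2.8, 7.0]
gripper_width: 0.255
```

```bash
python3 w.py
```

```text
t 11.125 x -0.1884 y -0.0648 z -0.0093 th 1.714 r 0.0655 Ft -7.26 Fr 1.19 g 0.255 jaw -102.3
```

play_rows:
  plan:
    - [6,-2,0,0,1]
    - [12,-4.5,0,0,1]
    - [18,-7.5,0,0,1]
    - [23.5,-11,0,0,1]

```text
time: 11.62
tool_pos: [0.4612, 0.0567, 0.0979]
tool_rot: [-0.073, 0.704, -0.078, -0.703]
contact_force: [0.8, -7.5, 8.1]
gripper_width: 0.258
```

```bash
python3 w.py
```

```text
t 11.625 x -0.1884 y -0.0548 z -0.0331 th 2.114 r 0.064 Ft -10.61 Fr 1.96 g 0.258 jaw -102.3
```

play_rows:
  plan:
    - [5,-4,0,0,1]
    - [9.5,-8.5,0,0,1]
    - [13.5,-14,0,0,1]
    - [17.5,-19,0,0,1]

```text
time: 12.12
tool_pos: [0.4651, 0.0746, 0.0801]
tool_rot: [-0.073, 0.703, -0.078, -0.703]
contact_force: [1.8, -9.3, 6.1]
gripper_width: 0.258
```

```bash
python3 w.py
```

```text
t 12.125 x -0.1885 y -0.0364 z -0.0509 th 2.521 r 0.0626 Ft -10.64 Fr 0.12 g 0.258 jaw -102.2
```

play_rows:
  plan:
    - [3,-6,0,0,1]
    - [5.5,-12,0,0,1]
    - [7,-18,0,0,1]
    - [8.5,-24.5,0,0,1]

```text
time: 12.62
tool_pos: [0.47, 0.0977, 0.0707]
tool_rot: [-0.072, 0.703, -0.079, -0.703]
contact_force: [4.0, -12.9, 2.7]
gripper_width: 0.259
```

```bash
python3 w.py
```

```text
t 12.625 x -0.1886 y -0.0128 z -0.0603 th 2.932 r 0.0616 Ft -12.0 Fr -0.18 g 0.259 jaw -102.2
```

play_rows:
  plan:
    - [0.5,-6.5,0,0,1]
    - [0.5,-13,0,0,1]
    - [-0.5,-19.5,0,0,1]
    - [-2,-26,0,0,1]

```text
time: 13.12
tool_pos: [0.4754, 0.1228, 0.0713]
tool_rot: [-0.072, 0.703, -0.079, -0.703]
contact_force: [7.8, -13.0, -6.9]
gripper_width: 0.261
```

```bash
python3 w.py
```

```text
t 13.125 x -0.1887 y 0.0128 z -0.0597 th -2.93 r 0.0611 Ft -12.27 Fr 4.45 g 0.261 jaw -102.2
```

play_rows:
  plan:
    - [-2,-6,0,0,1]
    - [-4.5,-12,0,0,1]
    - [-8,-18,0,0,1]
    - [-11.5,-23,0,0,1]

```text
time: 13.62
tool_pos: [0.4804, 0.146, 0.0819]
tool_rot: [-0.073, 0.704, -0.078, -0.703]
contact_force: [10.9, -9.0, -11.5]
gripper_width: 0.262
```

```bash
python3 w.py
```

```text
t 13.625 x -0.1888 y 0.0366 z -0.0491 th -2.501 r 0.0612 Ft -12.09 Fr 5.32 g 0.262 jaw -102.3
```

play_rows:
  plan:
    - [-4.5,-5,0,0,1]
    - [-9,-9.5,0,0,1]
    - [-14,-13.5,0,0,1]
    - [-19.5,-16.5,0,0,1]

```text
time: 14.12
tool_pos: [0.4841, 0.1635, 0.1014]
tool_rot: [-0.074, 0.704, -0.077, -0.702]
contact_force: [13.0, -2.8, -12.7]
gripper_width: 0.262
```

```bash
python3 w.py
```

```text
t 14.125 x -0.1889 y 0.0545 z -0.0296 th -2.069 r 0.062 Ft -11.19 Fr 6.07 g 0.262 jaw -102.3
```

play_rows:
  plan:
    - [-6,-3,0,0,1]
    - [-12,-5,0,0,1]
    - [-18,-6.5,0,0,1]
    - [-24.5,-7.5,0,0,1]

```text
time: 14.62
tool_pos: [0.486, 0.1721, 0.1265]
tool_rot: [-0.075, 0.704, -0.076, -0.702]
contact_force: [10.5, 0.6, -9.2]
gripper_width: 0.258
```

```bash
python3 w.py
```

```text
t 14.625 x -0.1888 y 0.0633 z -0.0045 th -1.642 r 0.0634 Ft -9.03 Fr 3.44 g 0.258 jaw -102.3
```

play_rows:
  plan:
    - [-6.5,-0.5,0,0,1]
    - [-13,0,0,0,1]
    - [-19.5,1,0,0,1]
    - [-25.5,2.5,0,0,1]

```text
time: 15.12
tool_pos: [0.4856, 0.1701, 0.1529]
tool_rot: [-0.076, 0.704, -0.076, -0.702]
contact_force: [9.8, 2.6, -5.0]
gripper_width: 0.255
```

```bash
python3 w.py
```

```text
t 15.125 x -0.1888 y 0.0612 z 0.0219 th -1.228 r 0.065 Ft -6.24 Fr 2.65 g 0.255 jaw -102.3
```

play_rows:
  plan:
    - [-6,2,0,0,1]
    - [-12,5,0,0,1]
    - [-17.5,8.5,0,0,1]
    - [-22.5,12.5,0,0,1]

```text
time: 15.62
tool_pos: [0.483, 0.1581, 0.1761]
tool_rot: [-0.076, 0.704, -0.076, -0.702]
contact_force: [7.4, 3.0, -1.5]
gripper_width: 0.259
```

```bash
python3 w.py
```

```text
t 15.625 x -0.1888 y 0.049 z 0.0451 th -0.827 r 0.0665 Ft -4.17 Fr 2.25 g 0.259 jaw -102.3
```

play_rows:
  plan:
    - [-5,4.5,0,0,1]
    - [-9,9.5,0,0,1]
    - [-13,14.5,0,0,1]
    - [-16,20,0,0,1]

```text
time: 16.12
tool_pos: [0.4788, 0.1383, 0.1924]
tool_rot: [-0.076, 0.704, -0.076, -0.702]
contact_force: [7.3, 1.2, -0.2]
gripper_width: 0.262
```

```bash
python3 w.py
```

```text
t 16.125 x -0.1887 y 0.0287 z 0.0614 th -0.437 r 0.0678 Ft -2.6 Fr 0.94 g 0.262 jaw -102.3
```

play_rows:
  plan:
    - [-2.5,6,0,0,1]
    - [-4.5,12,0,0,1]
    - [-6,18.5,0,0,1]
    - [-7,25,0,0,1]

```text
time: 16.62
tool_pos: [0.4734, 0.1136, 0.1995]
tool_rot: [-0.075, 0.704, -0.076, -0.702]
contact_force: [7.1, 0.1, 0.0]
gripper_width: 0.259
```

```bash
python3 w.py
```

```text
t 16.625 x -0.1886 y 0.0034 z 0.0685 th -0.05 r 0.0686 Ft -1.65 Fr 0.12 g 0.259 jaw -102.3
```

play_rows:
  plan:
    - [0,6.5,0,0,1]
    - [0.5,13,0,0,1]
    - [1.5,19.5,0,0,1]
    - [3.5,25.5,0,0,1]

```text
time: 17.12
tool_pos: [0.4681, 0.0886, 0.1962]
tool_rot: [-0.075, 0.704, -0.076, -0.702]
contact_force: [7.5, 0.1, 2.0]
gripper_width: 0.257
```

```bash
python3 w.py
```

```text
t 17.125 x -0.1886 y -0.0222 z 0.0652 th 0.328 r 0.0688 Ft -2.23 Fr 1.38 g 0.257 jaw -102.3
```

play_rows:
  plan:
    - [2.5,6,0,0,1]
    - [5.5,12,0,0,1]
    - [9,17.5,0,0,1]
    - [13,22.5,0,0,1]

```text
time: 17.62
tool_pos: [0.4634, 0.0668, 0.1832]
tool_rot: [-0.075, 0.704, -0.076, -0.702]
contact_force: [7.7, 1.3, 0.5]
gripper_width: 0.254
```

```bash
python3 w.py; cat > fit.py <<'E'
import json,numpy as np
from scipy.optimize import least_squares
L=np.array([json.loads(l) for l in open("log.txt")])[1:]
y,z=L[:,5],L[:,6]
c=least_squares(lambda q:np.hypot(y-q[0],z-q[1])-.065,[0,0]); yc,zc=c.x; print("centre",c.x,"res",np.std(c.fun))
th=np.arctan2(-(y-yc),z-zc); t0=np.arctan2(-y,z)
Fy=-L[:,3]*np.cos(t0)-L[:,4]*np.sin(t0); Fz=-L[:,3]*np.sin(t0)+L[:,4]*np.cos(t0)
Ft=-(-Fy*np.cos(th)-Fz*np.sin(th))  # push on the wheel, + = clockwise
X=np.c_[np.ones(len(th)),np.cos(th),np.sin(th)]
p,*_=np.linalg.lstsq(X,Ft,rcond=None); r=Ft-X@p
# heavy side at th+b (clockwise from up): push = d + A*(-sin(th+b))
A=np.hypot(*p[1:]); b=np.arctan2(-p[1],-p[2])
print("drag",p[0],"A",A,"handle angle for heavy down",(np.pi-b)%(2*np.pi),"sd",np.sqrt(2/len(th))*r.std(ddof=3)/A)
print(np.c_[th,Ft,r].round(2).tolist())
E
python3 fit.py
```

```text
t 17.625 x -0.1885 y -0.0444 z 0.0522 th 0.705 r 0.0685 Ft -2.57 Fr -1.53 g 0.254 jaw -102.3
centre [-0.00119501  0.00371342] res 3.245247808974675e-05
drag 7.152752620840813 A 5.395090459421661 handle angle for heavy down 1.692713056795046 sd 0.027606229467378167
[[0.58, 2.25, -0.07], [0.97, 3.97, 0.39], [1.37, 5.26, -0.19], [1.77, 7.32, -0.26], [2.17, 10.7, 1.06], [2.57, 10.63, -0.67], [2.96, 11.99, -0.32], [-2.92, 12.3, -0.23], [-2.52, 11.98, 0.09], [-2.11, 10.92, 0.46], [-1.7, 8.82, 0.34], [-1.29, 6.07, -0.22], [-0.88, 4.04, -0.21], [-0.48, 2.56, -0.14], [-0.07, 1.65, -0.21], [0.33, 2.24, 0.36], [0.73, 2.53, -0.18]]
```

```bash
sed -i 's/in(1,2,3,4)/in range(1,9)/' rows.py; python3 rows.py .73 .11 1
```

```text
0.73 [[5.1, 5.1, 0, 0, 1], [10.6, 9.5, 0, 0, 1], [16.7, 13.4, 0, 0, 1], [23.1, 16.5, 0, 0, 1], [29.8, 18.9, 0, 0, 1], [36.7, 20.6, 0, 0, 1], [43.8, 21.5, 0, 0, 1], [51.0, 21.6, 0, 0, 1]]
```

play_rows:
  plan:
    - [5,5,0,0,1]
    - [10.5,9.5,0,0,1]
    - [16.5,13.5,0,0,1]
    - [23,16.5,0,0,1]
    - [30,19,0,0,1]
    - [36.5,20.5,0,0,1]
    - [44,21.5,0,0,1]
    - [51,21.5,0,0,1]

```text
time: 18.62
tool_pos: [0.4588, 0.0456, 0.133]
tool_rot: [-0.075, 0.704, -0.076, -0.702]
contact_force: [4.1, -0.9, 5.9]
gripper_width: 0.253
```

play_rows:
  plan:
    - [0,0,0,0,1]
    - [0,0,0,0,1]

```text
time: 18.88
tool_pos: [0.4588, 0.0456, 0.1321]
tool_rot: [-0.075, 0.704, -0.076, -0.702]
contact_force: [7.6, -1.1, -0.4]
gripper_width: 0.259
```

```bash
cp log.txt log0.txt; python3 w.py; python3 -c "
import json,math
l=json.loads(open('log.txt').readlines()[-1]);print(math.atan2(-(l[5]+.0012),l[6]-.0037))"; cp log0.txt log.txt
```

```text
t 18.875 x -0.1884 y -0.0661 z 0.0011 th 1.554 r 0.0661 Ft 0.42 Fr -0.59 g 0.259 jaw -102.3
1.6102294704009736
```

play_rows:
  plan:
    - [2,0,0,0,1]
    - [4,0,0,0,1]
    - [5.5,-0.5,0,0,1]
    - [5.5,-0.5,0,0,1]
    - [5.5,-0.5,0,0,1]
    - [5.5,-0.5,0,0,1]

```text
time: 19.62
tool_pos: [0.4589, 0.046, 0.1276]
tool_rot: [-0.075, 0.704, -0.076, -0.702]
contact_force: [4.3, -2.5, 5.2]
gripper_width: 0.26
```

```bash
python3 w.py; python3 -c "
import json,math
l=json.loads(open('log.txt').readlines()[-1]);print(math.atan2(-(l[5]+.0012),l[6]-.0037))"; cp log0.txt log.txt
python3 - <<'E'
from h import *
f=grab("side"); cv2.imwrite("pics/s3.png",cv2.resize(f["img"][120:300,150:350,::-1],(660,594)))
m=masks(f)["blue"]; m[:150]=0;m[240:]=0;m[:,:160]=0;m[:,260:]=0
P,uv=cloud(f,m);Q=P[P[:,2]>.272]
if len(Q): v=Q.mean(0)[:2]-A;print(len(Q),np.degrees(np.arctan2(v[1],v[0])))
s=manip.state();print(s["time"],s["tool_pos"],s["contact_force"],abs(s["joint_vel"]).max())
E
```

```text
t 19.625 x -0.1884 y -0.0658 z -0.0034 th 1.622 r 0.0658 Ft -5.29 Fr 1.27 g 0.26 jaw -102.3
1.680128269932273
44 133.29499150202608
19.675 [0.45889898 0.04594765 0.12761835] [ 5.10613709 -1.13304689  4.97424301] 0.0016040489206749155
```

View pics/s3.png

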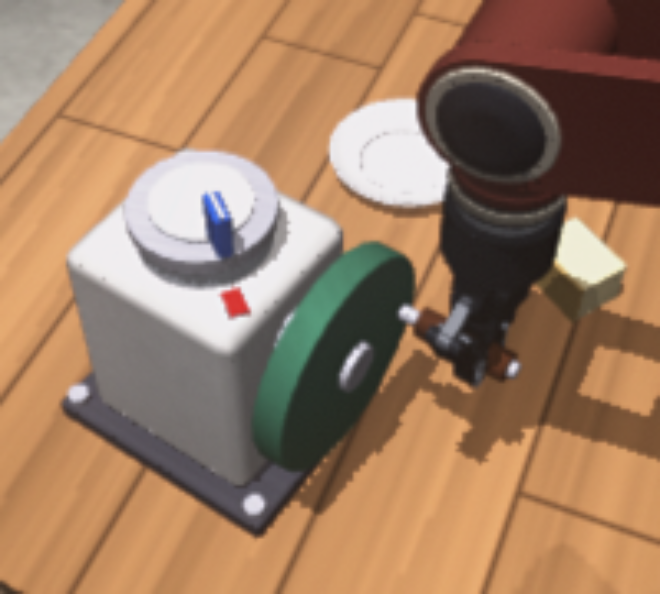

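The picture shows the gripper still holding the handle at (470,345), the lug at (218,222) in line with the red mark at (235,302), and the plate and pale cheese block in place. The wheel is at rest, 0.013 rad from the target, so I'm handing in.

```bash
python3 -c "
from plant import manip
print(manip.job_done())"
```

```text
the job is handed in; nothing more can be done
None
```

The feed lid is locked, and the wheel is at rest with its heavy side down and the gripper still holding the handle. I handed in at about 19.7 s of the allowed 72 s.

- **Lid:** I turned the lock ring clockwise by the blue lug until it met the stop. My estimate was 1.21 rad, and it did not move under extra push. The last picture shows the lug lined up with the red mark, at 133.3° against 133.9° expected.
- **Finding the weight:** I wound the handle clockwise through a little over one full turn and took 17 force samples. The fit gave a drag of 7.2 N and a weight effect of 5.4 N, both in line with your figures. It puts the heavy side straight down at a handle angle of 1.69 rad, give or take about 0.03.
- **Final position:** the handle rests at 1.68 rad, and the joints are not moving. About 5 N of leftover push remains on the handle, less than the seal drag, so the wheel should stay put.
- **Not fully checked:** the force sensor's zero was only good to about 0.2–0.3 N, which could add up to about 0.05 rad of error to the heavy-side angle. The last picture shows the plate and the pale cheese block in place. The dark cheese was out of that picture, and I did not check it again, but the arm never went near it.

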